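# Clamp the stud and hold the proof pull

### The arm

A 6-joint arm with a two-finger parallel gripper is mounted at the origin on a cart in front of the work surface, level with it; the furniture and walls round the work are solid. World frame = base frame: x ahead of the robot, y to its left, z up, the work surface at z = 0. Lengths are in m, angles in rad, forces in N, time in s.
With the tool pointing down it reaches from about 0.35 to 0.85 m from the base axis. Payload 8.1 kg.
Tool frame: the origin (TCP) lies on the mounting face of the last link; the fingertips stand 186 mm ahead of it and the grasp point (between the pads) lies 167 mm ahead of it; y points along the fingers, x is the direction in which the jaws open and shut, and the axes are right-handed (so a half turn about y gives the same grasp; the last joint's range is limited). The gripper opens to 93 mm and grips with 3 to 60 N. Pads are 15 mm wide; open, the fingers measure 128 mm over their backs; the gripper's body (75 mm by 188 mm) begins 65 mm behind the grasp point.
Start: joints at [-1.233, 0.13, 1.488, -0, 1.523, -0.085], TCP at [0.246, -0.547, 0.405] pointing down, gripper open.
Joint ranges: [-2.96, 2.96], [-0.89, 2.26], [0.02, 2.5], [-1.34, 4.48], [0, 2.73], [-2.66, 2.66]. Speed limits (rad/s): [2.39, 2.39, 2.79, 3.14, 3.14, 3.14].

### API

Orientations are given as a rotation vector (axis times angle).
In Python, from plant import robot, imaging gives the robot as it stands.
- The arm moves only by the shell command python3 -m inch 'ROWS' [OPENING] [FORCE]. ROWS is JSON, a list of rows, each an object of numbers: "x", "y", "z": the shift along the tool's x, y, z in mm; "twist": the turn about the tool's y in rad. In form: [{"x": .., "y": .., "z": .., "twist": ..}, ...]. A call has 1 to 12 rows; each row shifts and turns the commanded pose from where the row before left it, along the tool's axes as they then stand; what a row does not reach is not made up. A row lasts 1/10 s, in which the tool goes at most 50 mm and 8.59 degrees, less where a joint would pass 70% of its speed; a pose out of reach is approached as far as the arm can. A call with a gripper value outside its range is refused whole. OPENING is the gripper command: -1 is shut, 1 is fully open, values between are in proportion, set as the call begins (- or left out, the last holds). The fingers move at their own pace and stop on an object; FORCE is the grip in N (left out, the last holds). Time passes only in rows, so rows that do not move let the fingers close. It gives the time, the measured TCP pose, the force and the opening at its end, in the units of the state.
- robot.read_state(): the state, without advancing time (a new reading comes with each control period).
- imaging.read_camera(name): name is "side" or "top" or "wrist"; returns a dict with "color" (420x560x3 uint8, red, green, blue), "depth" (420x560 float32, m along the optical axis (not along the pixel's ray), 0 where there is no reading), "fx", "fy", "cx", "cy" (pixels), "rvec" (rotation vector, rad) and "tvec" (3), from world to camera coordinates, as OpenCV has them; the wrist camera has in their place "tool_from_camera" (4x4, takes a point from camera to tool coordinates, whose origin is the TCP and whose axes are the tool frame's). Camera axes: x right, y down, z forward; pixel columns grow to the right and rows downward; lengths in m; the calibration is good to about 2 mm. A picture is of the moment at which its call begins: read the wrist's pose just before it.
- robot.close_job(): hands the job in, once; it reports no verdict.
The state is a dict: "t": time; "q": joint angles; "dq": joint speeds; "joint_torque": joint torques, N m; "tool_pos": TCP position; "orientation": TCP orientation; "force": force on the tool from outside, world axes, zero at the start; "wrist_torque": the same for the moment, N m; "opening": finger opening in m.
Only numpy, scipy, OpenCV 4.12 (cv2) and the standard library are available. Lean on these libraries where they do the work, as an engineer would, in place of code of your own. Each camera call takes 0.05 s, during which the arm holds its last target.

### The job

The bar stud already lies in the nest of the small hand pull jig: first swing the jig's clamp cover fully down over it. Then pull the spring-return slide out by its upright grip until the pointer on top stands inside the gap of the window clip, not pulling it out beyond the clip, and finish while still holding it there, since it springs back when let go. Leave the jar, the tape roll and the grease pot where they stand.

Things in the scene. Friction and masses are not known exactly. Their poses are not given: they have to be found in the camera images.
- jig: Pull jig bolted to the desk, about 245 mm long with its grip and 100 mm wide. Origin on the desk surface, under the spring housing. Its x axis runs along the jig: the slide's grip is at the -x end (towards the robot), the nest with the clamp cover at the +x end; y across, z up. The grey spring housing is 54 mm wide, spans x = -40 to 42 mm and its top is 45 mm above the desk; the aluminium nest block behind it spans x = 50 to 111 mm, top 42 mm.
- cover (a joint): Steel clamp cover, a plate 75 mm long, 44 mm wide, 6 mm thick, hinged at its +x end about the jig's y axis. 0 rad = fully down (plate level, its top face 56 mm above the desk, rubber thumb tab 59 mm); grows as the free end lifts, at most 1.3. It starts 0.5 to 0.9 rad open; hinge friction (about 1 N at the free end) keeps it where it is left, and it stays down.
- cover_tab (a point): Middle of the top of the thin rubber thumb tab (14 x 44 mm) at the free end of the cover, 68 mm from the hinge line: the place to press down on. It moves with the cover, in an arc about cover_hinge.
- cover_hinge (a point): Middle of the cover's hinge line, 50 mm above the desk, at x = 120 mm of the jig; its axes are the jig's.
- slide (a joint): Spring-return slide (rod, upright grip and pointer in one piece). 0 m = home; grows as it is pulled out along the jig's -x; end stop at 0.065. The spring pulls it home with about 3 N at 0, plus 1.2 N per cm.
- grip (a point): Point in the slide's upright black grip, 58 mm above the desk, 20 mm below its top. The grip is a block 14 mm thick along the jig's x, 40 mm wide across, from 12 to 78 mm above the desk; at home its face is 54 mm in front of the brass bush in the housing's front. The rod, 8 mm thick, joins it low down (22 mm above the desk), so that fingers can pinch the block from above, one on each face. Axes as the jig's.
- pointer (a point): Middle of the pointer's dark cross-bar (4 mm along the jig's x, 31 mm across) that travels with the slide on top of the housing, 52 mm above the desk; its axes are the jig's.
- window (a point): Middle of the gap of the black window clip that sits on the housing at another place of the scale each time. It has a pair of 4 mm prongs on either side of the slot with a clear gap of 14 mm along the jig's x between them; the pointer's bar passes freely between the two sides. At the height of the pointer; axes as the jig's. The pointer starts 25 to 45 mm on the +x side of it; as the slide is pulled out by that much, the pointer comes to the middle of the gap.
- stud_center (a point): Centre of the bar stud, an ochre rod 11 mm thick and 37 mm long, lying loose across the jig in the nest's groove, under the cover.
- nest (a point): Middle of the nest's groove, where the stud's centre belongs, 37.5 mm above the desk.
- pull_tester: Large white pull tester in the middle of the desk, no part of the job, fixed: base 466 mm deep (x), 482 mm wide (y), column over 1 m tall. Origin on the desk under its centre. An arm that comes from the left should draw in towards the robot before it swings across in front of it.
- jar: Bystander: lidded jar of studs, 58 mm wide, 70 mm tall, standing beside the nest on the jig's -y side; origin under its centre.
- tape: Bystander: small tape roll, 59 mm wide, 19 mm high, lying flat near the desk's front edge; origin under its centre.
- grease_pot: Bystander: low tin, 57 mm wide, 32 mm high, near the desk's front edge; origin under its centre.

How it is judged:
On the way, in this order (a step that is already met when the one before it is completed fails the run):
1. the clamp cover is fully down with the slide still home (value of joint cover below 0.06 rad and value of joint slide below 0.006 m), for 0.2 s.
2. the slide is pulled out so that the pointer stands in the window's gap, and kept there (x of pointer in the frame of window between -0.005 and 0.005 m), for 0.8 s.
At the end, for the whole second after the job is handed in: The pointer's middle is within 5 mm of the middle of the window's gap along the jig and at rest, the fingers still hold the slide (contact force over 2 N), the cover is down (under 0.06 rad), and the stud's centre is within 6 mm of its place in the nest (all of step 2 and distance between stud_center and nest below 0.006 m and value of joint cover below 0.06 rad and contact force between the fingers and slide above 2 N and velocity of joint slide between -0.01 and 0.01 m/s); the arm keeps its last pose, push and grip.
It fails at once if the slide is pulled out (over 10 mm) while the clamp cover is not down (value of joint slide above 0.01 m and value of joint cover above 0.12 rad).
It fails at once if the slide is pulled so far that the pointer passes out beyond the clip (over 13 mm past the middle) (x of pointer in the frame of window below -0.013 m).
It fails at once if the jar, tape roll or grease pot is shifted by more than 20 mm (distance of any of jar, tape, grease_pot from where it was at the start of the episode above 0.02 m).
It also fails if it takes over 45 s, if anything falls off the work surface, if the arm or the gripper's body presses on something with over 40 N, if the wrist force passes 120 N, or if a joint passes its speed limit or range.

## Working session

There is one attempt and no reset: what is moved stays moved. The work goes in short steps, Python scripts to look and compute and a shell command to move; the robot and the scene stay as the last step left them, time stands still between calls to the robot, and variables do not carry over. Pictures are saved under pics/ and viewed, and the job is handed in when it is done.

```bash
ls; mkdir -p pics; python3 - <<'E'
from plant import robot, imaging
import cv2,numpy as np
s=robot.read_state()
print({k:np.round(v,3) for k,v in s.items()})
for n in ["side","top","wrist"]:
    c=imaging.read_camera(n); cv2.imwrite(f"pics/a_{n}.png",c["color"][:,:,::-1])
    np.savez(f"a_{n}.npz",**c)
    print(n,c["fx"],c["cx"],c["cy"],c.get("rvec"),c.get("tvec"))
    if n=="wrist": print(c["tool_from_camera"])
E
```

```text
pics
{'t': np.float64(0.0), 'q': array([-1.233,  0.131,  1.489,  0.   ,  1.523, -0.085]), 'dq': array([-0.   ,  0.001, -0.001, -0.001,  0.001, -0.001]), 'joint_torque': array([-0.0000e+00, -5.5983e+01, -4.9177e+01,  7.7000e-02,  3.5000e-02,
       -0.0000e+00]), 'tool_pos': array([ 0.246, -0.547,  0.404]), 'orientation': array([-1.379,  0.893, -0.891]), 'force': array([-0.149, -0.623,  0.884]), 'wrist_torque': array([-0.03 ,  0.015,  0.025]), 'opening': np.float64(0.093)}
side 531.5352663477348 264.28024712577707 202.02857752536363 [2.32142905 0.01617713 0.00660259] [-0.53810359 -0.08849287  1.55974629]
top 413.8539826021436 286.66414577330954 210.54087221556836 [ 2.20467779 -2.21573583  0.06929421] [-0.19166314  0.54013608  1.12636346]
wrist 376.56455159267034 284.2887434659615 210.60085264763762 None None
[[ 9.99999880e-01  2.94999106e-04 -3.91641799e-04  1.77723774e-04]
 [ 4.58775273e-04 -2.81104461e-01  9.59677066e-01  2.00849774e-02]
 [ 1.73011620e-04 -9.59677131e-01 -2.81104562e-01  7.85031752e-02]
 [ 0.00000000e+00  0.00000000e+00  0.00000000e+00  1.00000000e+00]]
```

View pics/a_side.png

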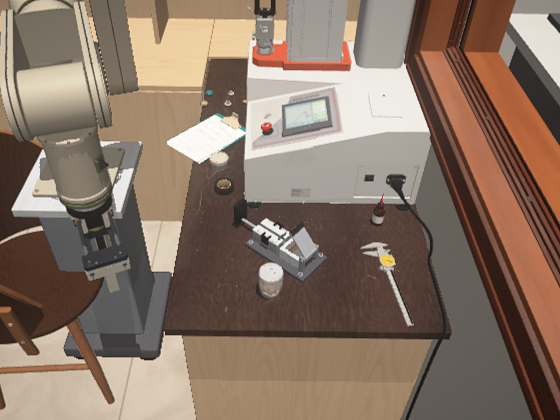

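View pics/a_top.png

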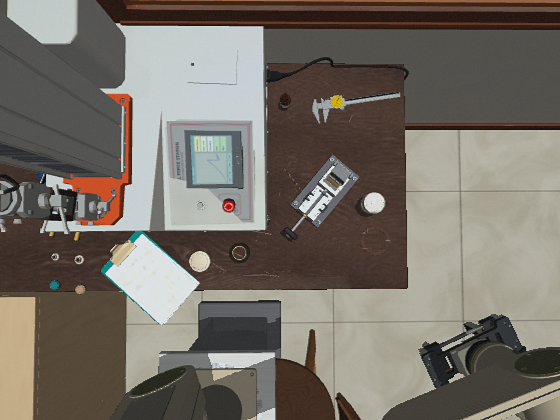

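View pics/a_wrist.png

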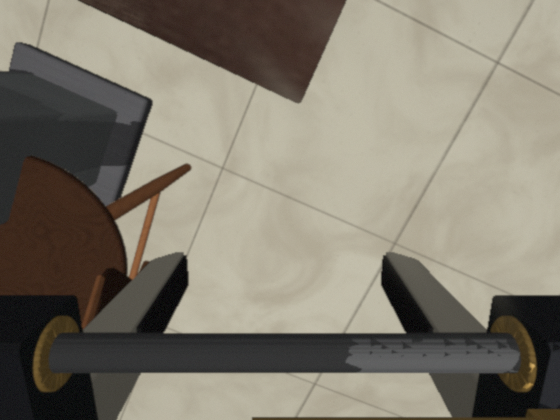

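```bash
cat > h.py <<'E'
import numpy as np,cv2
from scipy.spatial.transform import Rotation as R
def ext(c):
    return R.from_rotvec(np.ravel(c["rvec"])).as_matrix(),np.ravel(c["tvec"])
def unproj(c,u,v,d):
    pc=np.stack([(u-c["cx"])/c["fx"]*d,(v-c["cy"])/c["fy"]*d,d],-1)
    Rm,t=ext(c); return (pc-t)@Rm
def ray(c,u,v,z):
    Rm,t=ext(c); o=-Rm.T@t; d=np.array([(u-c["cx"])/c["fx"],(v-c["cy"])/c["fy"],1])@Rm
    return o+d*(z-o[2])/d[2]
def proj(c,p):
    Rm,t=ext(c); q=np.atleast_2d(p)@Rm.T+t
    return np.stack([q[:,0]/q[:,2]*c["fx"]+c["cx"],q[:,1]/q[:,2]*c["fy"]+c["cy"]],-1)
E
python3 - <<'E'
from h import *
for n,(a,b,w,h) in {"side":(220,185,120,105),"top":(270,140,130,110)}.items():
    c=np.load(f"a_{n}.npz"); im=c["color"][b:b+h,a:a+w,::-1]
    cv2.imwrite(f"pics/b_{n}.png",cv2.resize(im,None,fx=5.4 if h==110 else 5.6,fy=5.4 if h==110 else 5.6,interpolation=cv2.INTER_CUBIC))
c=np.load("a_top.npz")
s=R.from_rotvec([-1.379,.893,-.891]).as_matrix();print(s.round(3))
for n in["side","top"]:
    Rm,t=ext(np.load(f"a_{n}.npz"));print(Rm.round(2),-Rm.T@t)
E
```

```text
[[ 0.411 -0.     0.912]
 [-0.912  0.002  0.411]
 [-0.002 -1.     0.   ]]
[[ 1.    0.01  0.01]
 [ 0.01 -0.68 -0.73]
 [-0.    0.73 -0.68]] [ 0.53975918 -1.1956956   1.00457305]
[[-0.01 -1.    0.02]
 [-1.    0.   -0.04]
 [ 0.04 -0.02 -1.  ]] [ 0.49134344 -0.17070519  1.15178893]
```

View pics/b_side.png

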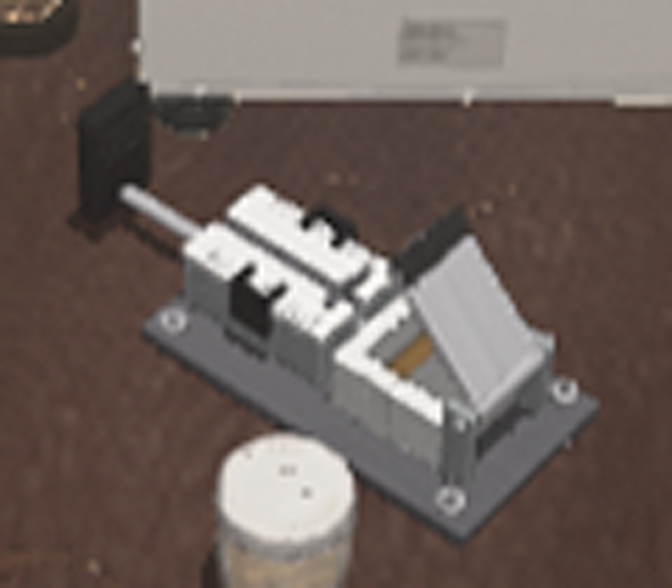

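View pics/b_top.png

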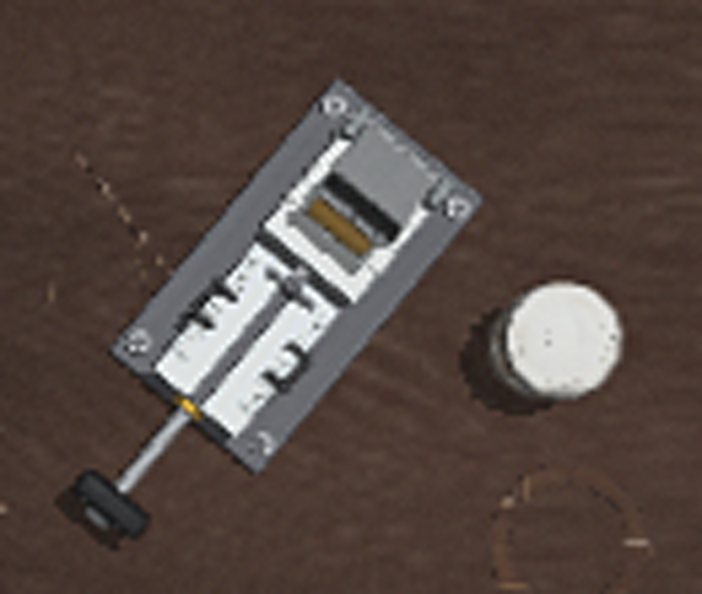

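```bash
cat >> h.py <<'E'
def P(c,x,y,z): return ray(c,270+x/5.4-.4,140+y/5.4-.4,z)
E
python3 - <<'E'
from h import *
c=np.load("a_top.npz")
def P(x,y,z): return ray(c,270+x/5.4-.4,140+y/5.4-.4,z)
cor=np.array([P(*p,.006) for p in [(340,80),(483,200),(260,470),(115,350)]]);print(cor.round(4))
ax=(cor[0]+cor[1]-cor[2]-cor[3])[:2]; yaw=np.degrees(np.arctan2(ax[1],ax[0]));print("yaw",yaw)
s=(cor[0]+cor[3]-cor[1]-cor[2])[:2];print(np.degrees(np.arctan2(s[1],s[0]))-90, [np.linalg.norm(cor[i]-cor[i-1]) for i in range(4)])
# depth-based: points
u,v=np.meshgrid(np.arange(560),np.arange(420))
W=unproj(c,u.astype(float),v.astype(float),c["depth"])
sub=W[140:250,270:400]
for lo,hi in [(.043,.049),(.04,.0435),(.07,.09),(.05,.07)]:
    m=(sub[...,2]>lo)&(sub[...,2]<hi); p=sub[m]; print(lo,hi,len(p),p.mean(0) if len(p) else 0)
m=(sub[...,2]>.07)&(sub[...,2]<.09)&(sub[...,0]<.45)
print(sub[m].round(3))
m=(sub[...,2]>.055); print(len(sub[m]))
top=sub[(sub[...,2]>.035)]
a=np.radians(yaw);e=np.array([np.cos(a),np.sin(a)])
r=cv2.minAreaRect(((sub[(sub[...,2]>.043)&(sub[...,2]<.049)&(sub[...,0]<.62)][:,:2])*1000).astype(np.float32));print(r)
E
```

```text
[[ 0.6958 -0.3236  0.006 ]
 [ 0.6333 -0.3971  0.006 ]
 [ 0.4944 -0.2804  0.006 ]
 [ 0.5564 -0.2064  0.006 ]]
yaw -40.057788453144305
-40.17040151080647 [np.float64(0.1821825334449331), np.float64(0.09650439584705496), np.float64(0.18134854611589782), np.float64(0.09660254762369042)]
0.043 0.049 387 [ 0.56628729 -0.28040876  0.04497138]
0.04 0.0435 410 [ 0.58070635 -0.29092539  0.04183899]
0.07 0.09 283 [ 0.56014317 -0.33293926  0.07539722]
0.05 0.07 429 [ 0.58056095 -0.38309784  0.06379399]
[]
803
((571.615234375, -317.33587646484375), (102.8175048828125, 190.8940887451172), 5.832345485687256)
```

```bash
python3 - <<'E'
from h import *
c=np.load("a_top.npz"); cs=np.load("a_side.npz")
a=np.radians(-40.1);e=np.array([np.cos(a),np.sin(a)]);n=np.array([-e[1],e[0]])
T=lambda p,z:P(c,*p,z)[:2]
S=lambda p,z:ray(cs,220+p[0]/5.6-.4,185+p[1]/5.6-.4,z)[:2]
def show(l,q): print(l,q.round(4),"axis",(q@e).round(4),"lat",(q@n).round(4))
show("plate",np.mean([T(p,.006) for p in [(340,80),(483,200),(260,470),(115,350)]],0))
show("plate side",np.mean([S(p,.006) for p in [(145,325),(460,540),(600,403)]],0))
show("plate side L-B",np.mean([S(p,.006) for p in [(145,325),(600,403)]],0))
show("grip top",np.mean([T(p,.078) for p in [(78,490),(90,472),(150,517),(140,535)]],0))
show("grip side top L",np.mean([S(p,.078) for p in [(78,120),(138,82),(150,92),(92,130)]],0))
show("pointer",T((293,288),.052))
show("prongL far",T((225,285),.052)); show("prong near",T((200,318),.052))
show("prongR far",T((300,350),.052)); show("prongR near",T((272,382),.052))
show("clipL",T((208,302),.052)); show("clipR",T((288,367),.052))
show("housing front",np.mean([T((155,375),.045),T((230,440),.045)],0)); 
show("nest block front",np.mean([T((265,232),.042),T((350,305),.042)],0))
show("stud",T((340,225),.0375)); 
show("jar",T((560,340),.07))
# depth in jig frame
u,v=np.meshgrid(np.arange(560),np.arange(420))
W=unproj(c,u.astype(float),v.astype(float),c["depth"])[140:250,270:400].reshape(-1,3)
A=W[:,:2]@e;L=W[:,:2]@n
for lo,hi in[(.3,.7)]:
    for x in np.arange(.48,.76,.006):
        m=(abs(A-x)<.003)&(abs(L-.144)<.012); 
        if m.any(): print(x.round(3),m.sum(),np.median(W[m,2]).round(4),np.max(W[m,2]).round(4))
E
```

```text
plate [ 0.595  -0.3019] axis 0.6496 lat 0.1523
plate side [ 0.6068 -0.3324] axis 0.6783 lat 0.1366
plate side L-B [ 0.5947 -0.2992] axis 0.6476 lat 0.1542
grip top [ 0.4786 -0.2034] axis 0.4971 lat 0.1526
grip side top L [ 0.4778 -0.2092] axis 0.5002 lat 0.1477
pointer [ 0.5841 -0.2931] axis 0.6357 lat 0.152
prongL far [ 0.5858 -0.2595] axis 0.6152 lat 0.1788
prong near [ 0.5695 -0.247 ] axis 0.5947 lat 0.1779
prongR far [ 0.5534 -0.2963] axis 0.6142 lat 0.1298
prongR near [ 0.5377 -0.2823] axis 0.5931 lat 0.1304
clipL [ 0.5774 -0.251 ] axis 0.6033 lat 0.1799
clipR [ 0.5451 -0.2903] axis 0.6039 lat 0.129
housing front [ 0.5255 -0.2434] axis 0.5588 lat 0.1523
nest block front [ 0.5947 -0.3016] axis 0.6492 lat 0.1524
stud [ 0.617  -0.3187] axis 0.6772 lat 0.1536
jar [ 0.5568 -0.4212] axis 0.6972 lat 0.0364
0.48 19 -0.0018 0.0039
0.486 18 0.0135 0.0662
0.492 19 0.0766 0.0818
0.498 19 0.0774 0.08
0.504 15 0.0658 0.0771
0.51 18 -0.001 0.0273
0.516 18 0.0014 0.0257
0.522 17 0.0012 0.0262
0.528 19 0.0005 0.0264
0.534 19 -0.001 0.0274
0.54 17 -0.0005 0.027
0.546 17 0.0 0.0262
0.552 20 0.0004 0.0269
0.558 20 0.0098 0.0393
0.564 24 0.041 0.0474
0.57 20 0.0432 0.0465
0.576 21 0.043 0.0482
0.582 18 0.0433 0.0478
0.588 19 0.0432 0.0473
0.594 22 0.0428 0.0555
0.6 19 0.0425 0.0465
0.606 19 0.0425 0.0463
0.612 20 0.0434 0.0533
0.618 22 0.0427 0.05
0.624 18 0.0428 0.0462
0.63 22 0.0437 0.0509
0.636 19 0.0475 0.0581
0.642 13 0.0435 0.0472
0.648 18 0.0292 0.042
0.654 28 0.0399 0.0438
0.66 19 0.0413 0.0443
0.666 19 0.0401 0.0451
0.672 42 0.0745 0.1134
0.678 35 0.1025 0.1131
0.684 18 0.1 0.1058
0.69 17 0.0923 0.0958
0.696 18 0.0833 0.0886
0.702 15 0.0785 0.082
0.708 17 0.0711 0.0758
0.714 15 0.066 0.0675
0.72 16 0.0591 0.0642
0.726 9 0.0532 0.0556
0.738 14 0.0094 0.0124
0.744 13 -0.0011 0.0038
0.75 18 -0.0019 0.003
0.756 18 -0.0029 0.0037
```

```bash
python3 - <<'E'
from h import *
c=np.load("a_top.npz")
u,v=np.meshgrid(np.arange(560),np.arange(420))
W=unproj(c,u.astype(float),v.astype(float),c["depth"])
for row in (100,150,200,215,222,228,232):
    print(row,[tuple(W[row,k].round(3)) for k in (200,240,255,260,264,267,270)])
for col in (200,230,250,258,262):
    print(col,[tuple(W[k,col].round(3)) for k in (215,222,226,229,231,234)])
a=np.radians(-40.1);e=np.array([np.cos(a),np.sin(a)]);n=np.array([-e[1],e[0]])
O=.5995*e+.1525*n
for l,x in [("tab",.052),("tab.85",.0815),("grip",-.1022)]:print(l,O+x*e)
print(ray(c,199-.0,261,.03),ray(c,239,252,.019))
E
```

```text
100 [(np.float64(0.771), np.float64(-0.002), np.float64(0.256)), (np.float64(0.774), np.float64(-0.088), np.float64(0.248)), (np.float64(0.775), np.float64(-0.121), np.float64(0.246)), (np.float64(0.775), np.float64(-0.132), np.float64(0.244)), (np.float64(0.782), np.float64(-0.14), np.float64(0.221)), (np.float64(0.852), np.float64(-0.141), np.float64(-0.0)), (np.float64(0.852), np.float64(-0.149), np.float64(-0.002))]
150 [(np.float64(0.665), np.float64(0.002), np.float64(0.236)), (np.float64(0.666), np.float64(-0.086), np.float64(0.232)), (np.float64(0.668), np.float64(-0.119), np.float64(0.218)), (np.float64(0.669), np.float64(-0.13), np.float64(0.217)), (np.float64(0.67), np.float64(-0.139), np.float64(0.212)), (np.float64(0.71), np.float64(-0.14), np.float64(-0.0)), (np.float64(0.709), np.float64(-0.149), np.float64(0.002))]
200 [(np.float64(0.556), np.float64(0.008), np.float64(0.203)), (np.float64(0.556), np.float64(-0.083), np.float64(0.195)), (np.float64(0.557), np.float64(-0.117), np.float64(0.191)), (np.float64(0.557), np.float64(-0.129), np.float64(0.19)), (np.float64(0.
[... 3132 characters left out ...]
t64(0.489), np.float64(-0.123), np.float64(0.168)), (np.float64(0.483), np.float64(-0.115), np.float64(-0.001)), (np.float64(0.475), np.float64(-0.115), np.float64(-0.0))]
262 [(np.float64(0.522), np.float64(-0.133), np.float64(0.18)), (np.float64(0.506), np.float64(-0.132), np.float64(0.169)), (np.float64(0.496), np.float64(-0.132), np.float64(0.169)), (np.float64(0.489), np.float64(-0.132), np.float64(0.17)), (np.float64(0.483), np.float64(-0.126), np.float64(-0.0)), (np.float64(0.475), np.float64(-0.126), np.float64(0.002))]
tab [ 0.59657515 -0.30299603]
tab.85 [ 0.61914033 -0.32199768]
grip [ 0.47862427 -0.20367217]
[0.40379265 0.04241421 0.03      ] [ 0.42656555 -0.06385203  0.019     ]
```

```bash
python3 -m inch '[{"twist":-0.149},{"twist":-0.149},{"twist":-0.149},{}]' -1 20; cat > st.py <<'E'
from h import *
from plant import robot
s=robot.read_state(); M=R.from_rotvec(s["orientation"]).as_matrix()
a=np.radians(-40.1);e=np.array([np.cos(a),np.sin(a),0]);n=np.array([-e[1],e[0],0])
p=s["tool_pos"]; tip=p+M@[0,.186,0]
print("t",round(s["t"],2),"toolx yaw",np.degrees(np.arctan2(M[1,0],M[0,0])).round(2),"y",M[:,1].round(3),"tip jig x",((tip@e-.5995)*1000).round(1),"lat",((tip@n-.1525)*1000).round(1),"tipz",(tip[2]*1000).round(1),"F jig",[round(float(s["force"]@k),1) for k in (e,n)],round(float(s["force"][2]),1),"open",round(s["opening"]*1000,1))
print("q",s["q"].round(3))
E
python3 st.py
```

```text
t 0.15 toolx yaw -65.78 y [-0.     0.001 -1.   ] tip jig x -59.1 lat -412.2 tipz 217.9 F jig [-0.3, -0.9] 0.6 open 93.1
q [-1.233  0.131  1.489  0.     1.523 -0.085]$[0]: bad value
```

```bash
python3 -m inch '[{"x":0,"y":0,"z":0,"twist":-0.149},{"x":0,"y":0,"z":0,"twist":-0.149},{"x":0,"y":0,"z":0,"twist":-0.149},{"x":0,"y":0,"z":0,"twist":0}]' -1 20; python3 st.py
```

```text
t: 0.55
tool_pos: [0.2462, -0.5471, 0.4043]
orientation: [-1.5, 0.547, -0.546]
force: [0.2, 0.4, 0.4]
opening: 0.0658
t 0.55 toolx yaw -40.02 y [-0.     0.001 -1.   ] tip jig x -58.9 lat -412.3 tipz 218.3 F jig [-0.1, 0.4] 0.4 open 65.8
q [-1.233  0.131  1.489  0.     1.523 -0.535]
```

```bash
python3 -m inch '[{"x":14,"y":0,"z":41,"twist":0},{"x":14,"y":0,"z":41,"twist":0},{"x":14,"y":0,"z":41,"twist":0},{"x":14,"y":0,"z":41,"twist":0},{"x":14,"y":0,"z":41,"twist":0},{"x":14,"y":0,"z":41,"twist":0},{"x":14,"y":0,"z":41,"twist":0},{"x":14,"y":0,"z":41,"twist":0},{"x":14,"y":0,"z":41,"twist":0},{"x":14,"y":0,"z":41,"twist":0},{"x":0,"y":0,"z":0,"twist":0},{"x":0,"y":0,"z":0,"twist":0}]'; python3 st.py; python3 - <<'E'
from plant import robot, imaging
import cv2
for n in ["side","top","wrist"]:
    cv2.imwrite(f"pics/c_{n}.png",imaging.read_camera(n)["color"][:,:,::-1])
E
```

```text
t: 1.75
tool_pos: [0.6183, -0.3233, 0.4038]
orientation: [-1.5, 0.551, -0.549]
force: [0.2, 0.7, 0.3]
opening: 0.0005
t 1.75 toolx yaw -40.26 y [-0.001  0.    -1.   ] tip jig x 81.4 lat -1.6 tipz 217.8 F jig [-0.3, 0.6] 0.3 open 0.5
q [-0.555  0.397  1.176 -0.     1.569  0.148]
```

View pics/c_side.png

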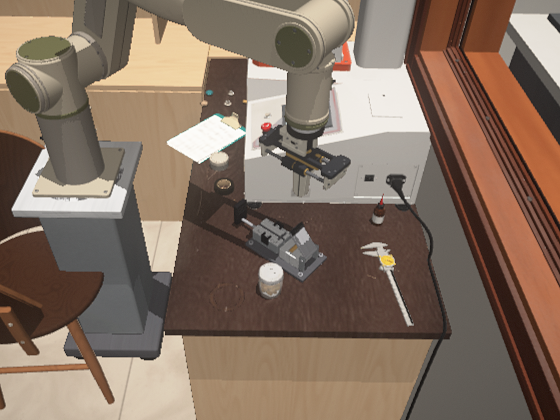

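View pics/c_wrist.png

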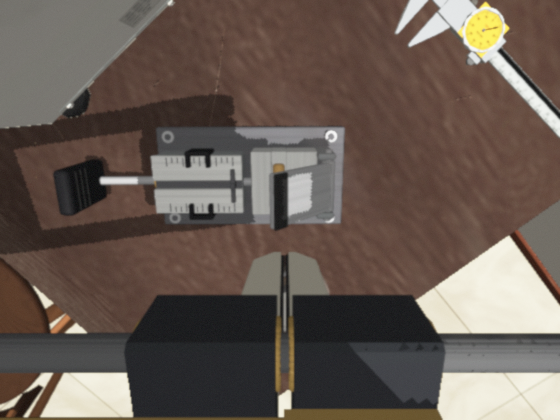

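```bash
python3 -m inch '[{"x":0,"y":20,"z":2,"twist":0},{"x":0,"y":40,"z":0,"twist":0},{"x":0,"y":30,"z":0,"twist":0},{"x":0,"y":8,"z":0,"twist":0},{"x":0,"y":0,"z":0,"twist":0},{"x":0,"y":0,"z":0,"twist":0}]'; python3 st.py; python3 - <<'E'
from plant import robot, imaging
import cv2
for n in ["side","wrist"]:
    cv2.imwrite(f"pics/d_{n}.png",imaging.read_camera(n)["color"][:,:,::-1])
im=cv2.imread("pics/d_side.png")[150:290,200:340];cv2.imwrite("pics/d_s.png",cv2.resize(im,None,fx=4,fy=4,interpolation=2))
E
```

```text
t: 2.5
tool_pos: [0.619, -0.3235, 0.309]
orientation: [-1.501, 0.547, -0.552]
force: [0.5, 0.7, 0.9]
opening: 0.0004
t 2.5 toolx yaw -40.23 y [ 0.002 -0.001 -1.   ] tip jig x 82.8 lat -1.1 tipz 123.0 F jig [-0.1, 0.9] 0.9 open 0.4
q [-0.555  0.448  1.285 -0.     1.406  0.147]
```

View pics/d_s.png

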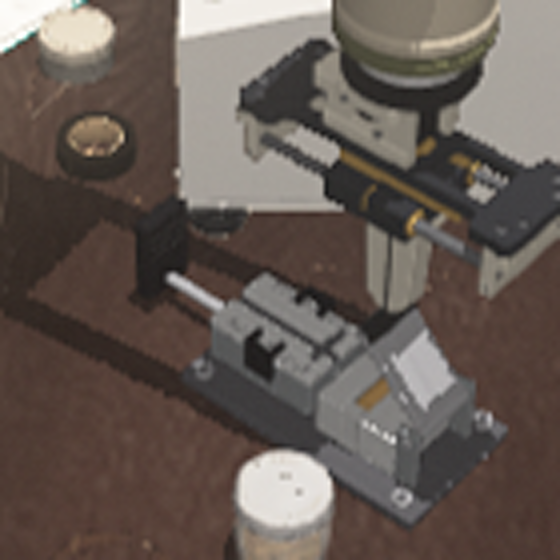

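View pics/d_wrist.png

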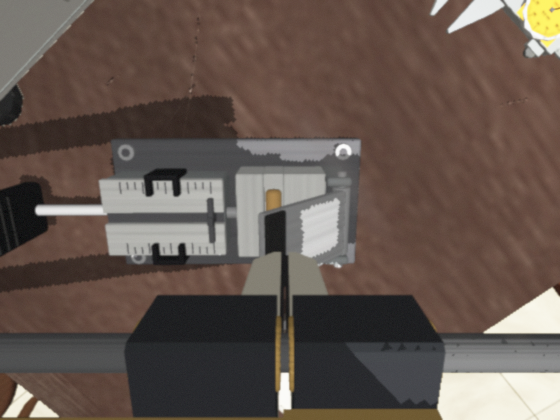

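```bash
python3 -m inch '[{"x":-4,"y":9,"z":0,"twist":0},{"x":-4,"y":9,"z":1,"twist":0},{"x":-5,"y":6,"z":0,"twist":0},{"x":-4,"y":5,"z":0,"twist":0},{"x":0,"y":0,"z":0,"twist":0}]'; python3 st.py; python3 - <<'E'
from plant import robot, imaging
import cv2
for n in ["side","wrist"]:
    cv2.imwrite(f"pics/e_{n}.png",imaging.read_camera(n)["color"][:,:,::-1])
im=cv2.imread("pics/e_side.png")[150:290,200:340];cv2.imwrite("pics/e_s.png",cv2.resize(im,None,fx=4,fy=4,interpolation=2))
E
```

```text
t: 3.1
tool_pos: [0.606, -0.3103, 0.2763]
orientation: [-1.5, 0.55, -0.547]
force: [0.4, 0.3, 1.0]
opening: 0.0003
t 3.1 toolx yaw -40.15 y [-0.002  0.001 -1.   ] tip jig x 63.5 lat 0.4 tipz 90.3 F jig [0.1, 0.5] 1.0 open 0.3
q [-0.549  0.431  1.369  0.     1.343  0.152]
```

View pics/e_s.png

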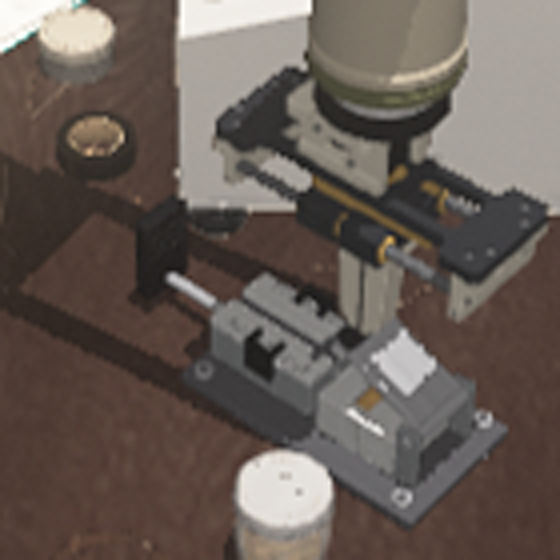

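The cover is following the fingertips down; continuing along the arc.

```bash
python3 -m inch '[{"x":-3,"y":6,"z":0,"twist":0},{"x":-2,"y":6,"z":0,"twist":0},{"x":-2,"y":6,"z":0,"twist":0},{"x":-1,"y":5,"z":0,"twist":0},{"x":-1,"y":4,"z":0,"twist":0},{"x":0,"y":3,"z":0,"twist":0},{"x":0,"y":0,"z":0,"twist":0}]'; python3 st.py;
```

```text
t: 3.9
tool_pos: [0.5995, -0.305, 0.247]
orientation: [-1.5, 0.549, -0.548]
force: [-0.2, -0.1, -0.4]
opening: 0.0005
t 3.9 toolx yaw -40.16 y [-0.001  0.    -1.   ] tip jig x 55.4 lat 0.3 tipz 61.0 F jig [-0.1, -0.2] -0.4 open 0.5
q [-0.547  0.439  1.416 -0.     1.288  0.154]
```

```bash
python3 -m inch '[{"x":0,"y":2,"z":0,"twist":0},{"x":0,"y":2,"z":0,"twist":0},{"x":0,"y":1,"z":0,"twist":0},{"x":0,"y":0,"z":0,"twist":0},{"x":0,"y":0,"z":0,"twist":0}]'; python3 st.py;
```

```text
t: 4.4
tool_pos: [0.5999, -0.3052, 0.2448]
orientation: [-1.501, 0.548, -0.549]
force: [-6.0, 3.2, 12.2]
opening: 0.0006
t 4.4 toolx yaw -40.16 y [ 0.001 -0.001 -1.   ] tip jig x 56.2 lat 0.5 tipz 58.8 F jig [-6.7, -1.4] 12.2 open 0.6
q [-0.547  0.441  1.417 -0.     1.283  0.154]
```

```bash
python3 -m inch '[{"x":0,"y":1,"z":0,"twist":0},{"x":0,"y":0,"z":0,"twist":0},{"x":0,"y":0,"z":0,"twist":0},{"x":0,"y":-6,"z":0,"twist":0},{"x":0,"y":-30,"z":0,"twist":0},{"x":0,"y":-30,"z":0,"twist":0},{"x":-40,"y":0,"z":0,"twist":0},{"x":-40,"y":0,"z":0,"twist":0},{"x":-40,"y":0,"z":0,"twist":0},{"x":0,"y":0,"z":0,"twist":0}]'; python3 st.py; python3 - <<'E'
from plant import robot, imaging
import cv2,numpy as np
from h import *
for n in ["side","wrist","top"]:
    c=imaging.read_camera(n);cv2.imwrite(f"pics/f_{n}.png",c["color"][:,:,::-1]);np.savez(f"f_{n}.npz",**c)
im=cv2.imread("pics/f_side.png")[150:290,200:340];cv2.imwrite("pics/f_s.png",cv2.resize(im,None,fx=4,fy=4,interpolation=2))
E
```

```text
t: 5.4
tool_pos: [0.5044, -0.2246, 0.3052]
orientation: [-1.499, 0.553, -0.542]
force: [-0.6, -1.3, -0.3]
opening: 0.0004
t 5.4 toolx yaw -40.1 y [-0.006  0.003 -1.   ] tip jig x -70.3 lat 0.4 tipz 119.2 F jig [0.4, -1.4] -0.3 open 0.4
q [-0.512  0.074  1.733  0.     1.341  0.188]
```

View pics/f_s.png

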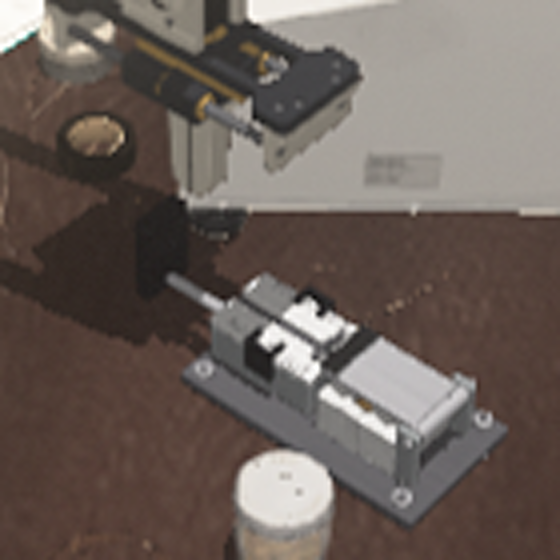

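View pics/f_wrist.png

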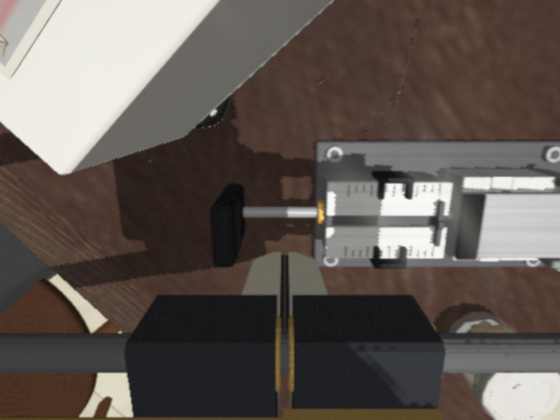

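View pics/f_top.png

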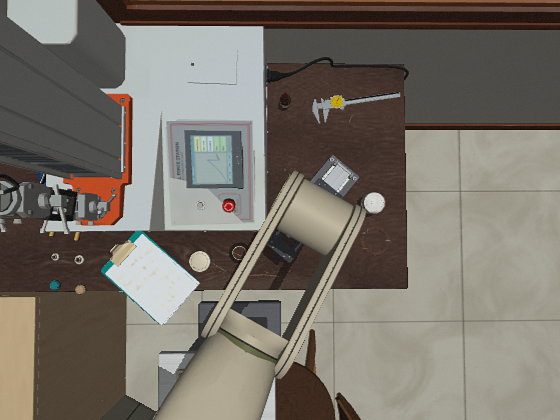

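```bash
cat > w.py <<'E'
from h import *
def wray(c,s,u,v,z):
    M=R.from_rotvec(s["orientation"]).as_matrix();T=c["tool_from_camera"]
    o=M@T[:3,3]+s["tool_pos"]; d=M@(T[:3,:3]@np.array([(u-c["cx"])/c["fx"],(v-c["cy"])/c["fy"],1]))
    return o+d*(z-o[2])/d[2]
a=np.radians(-40.1);e=np.array([np.cos(a),np.sin(a),0]);n=np.array([-e[1],e[0],0])
def jig(p): return np.round([(p@e-.5995)*1000,(p@n-.1525)*1000,p[2]*1000],1)
E
python3 - <<'E'
from w import *
from plant import robot
s=robot.read_state(); c=dict(np.load("f_wrist.npz"))
for l,u,v,z in [("pointer",440,212,.052),("clip top c",395,185,.052),("clip bot c",390,256,.052),("grip top left",212,240,.078),("grip topR",217,264,.078),("bush",322,212,.022)]: print(l,jig(wray(c,s,u,v,z)))
im=c["color"][130:290,190:470,::-1];cv2.imwrite("pics/f_w.png",cv2.resize(im,None,fx=2.8,fy=2.8,interpolation=2))
E
```

```text
pointer [39.2  8.8 52. ]
clip top c [ 8.2 26.9 52. ]
clip bot c [  8.8 -22.3  52. ]
grip top left [-106.    -0.7   78. ]
grip topR [-103.8  -16.3   78. ]
bush [-35.   0.  22.]
```

View pics/f_w.png

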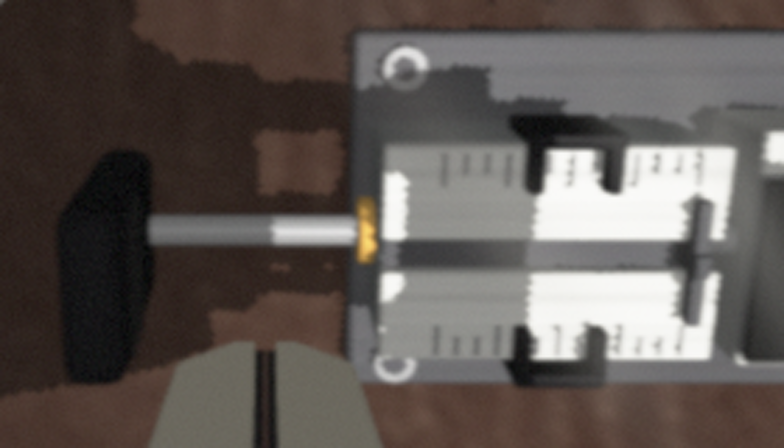

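```bash
python3 -m inch '[{"x":-15,"y":0,"z":-3,"twist":0},{"x":-15,"y":0,"z":-3,"twist":0},{"x":0,"y":0,"z":0,"twist":0},{"x":0,"y":0,"z":0,"twist":0},{"x":0,"y":0,"z":0,"twist":0},{"x":0,"y":0,"z":0,"twist":0}]' 0.1 20; python3 st.py; python3 - <<'E'
from plant import robot, imaging
import cv2,numpy as np
from h import *
for n in ["side","wrist"]:
    c=imaging.read_camera(n);cv2.imwrite(f"pics/g_{n}.png",c["color"][:,:,::-1]);np.savez(f"g_{n}.npz",**c)
im=cv2.imread("pics/g_side.png")[150:290,180:320];cv2.imwrite("pics/g_s.png",cv2.resize(im,None,fx=4,fy=4,interpolation=2))
E
```

```text
t: 6.15
tool_pos: [0.4819, -0.2134, 0.3079]
orientation: [-1.5, 0.548, -0.549]
force: [0.4, 1.3, 0.3]
opening: 0.0437
t 6.15 toolx yaw -40.17 y [ 0. -0. -1.] tip jig x -93.3 lat -5.4 tipz 121.9 F jig [-0.5, 1.3] 0.3 open 43.7
q [-5.140e-01  1.000e-03  1.803e+00 -0.000e+00  1.337e+00  1.870e-01]
```

View pics/g_s.png

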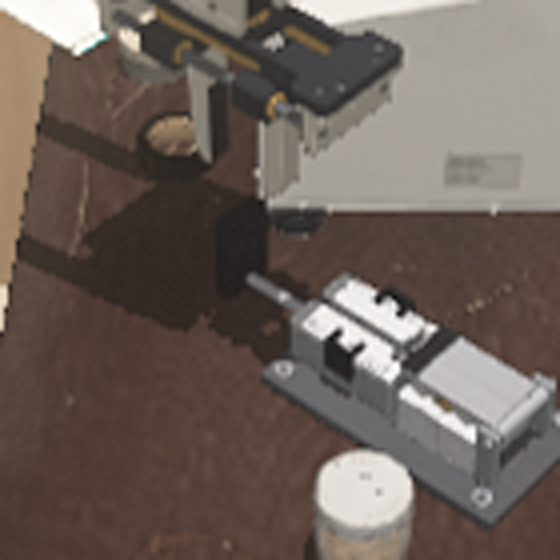

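View pics/g_wrist.png

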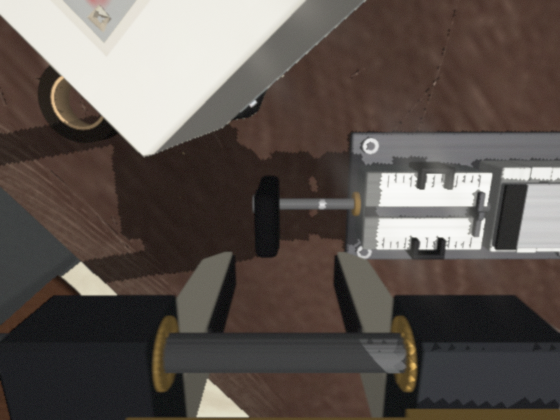

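```bash
python3 -m inch '[{"x":-9,"y":0,"z":-1,"twist":0},{"x":0,"y":15,"z":0,"twist":0},{"x":0,"y":15,"z":0,"twist":0},{"x":0,"y":0,"z":0,"twist":0},{"x":0,"y":0,"z":0,"twist":0}]'; python3 st.py; python3 - <<'E'
from plant import robot, imaging
import cv2,numpy as np
for n in ["wrist"]:
    c=imaging.read_camera(n);cv2.imwrite(f"pics/h_{n}.png",c["color"][:,:,::-1])
E
```

```text
t: 6.75
tool_pos: [0.4732, -0.2076, 0.2765]
orientation: [-1.5, 0.55, -0.547]
force: [0.5, -0.2, 0.3]
opening: 0.0516
t 6.75 toolx yaw -40.16 y [-0.002  0.001 -1.   ] tip jig x -104.2 lat -6.6 tipz 90.5 F jig [0.5, 0.2] 0.3 open 51.6
q [-0.513  0.008  1.857  0.     1.279  0.188]
```

View pics/h_wrist.png

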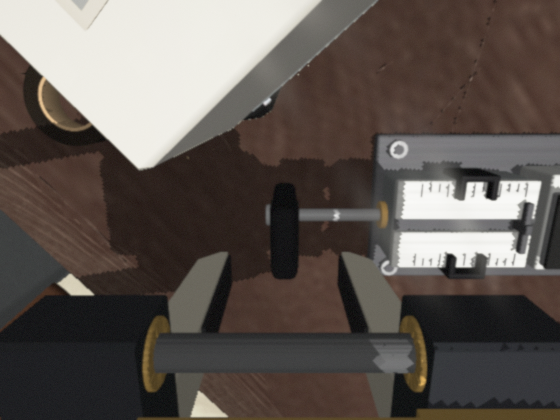

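```bash
python3 -m inch '[{"x":0,"y":10,"z":0,"twist":0},{"x":0,"y":15,"z":0,"twist":0},{"x":0,"y":15,"z":0,"twist":0},{"x":0,"y":4,"z":0,"twist":0},{"x":0,"y":0,"z":0,"twist":0},{"x":0,"y":0,"z":0,"twist":0}]'; python3 st.py; python3 - <<'E'
from plant import robot, imaging
import cv2,numpy as np
for n in ["wrist","side"]:
    c=imaging.read_camera(n);cv2.imwrite(f"pics/i_{n}.png",c["color"][:,:,::-1])
im=cv2.imread("pics/i_side.png")[150:290,180:320];cv2.imwrite("pics/i_s.png",cv2.resize(im,None,fx=4,fy=4,interpolation=2))
E
```

```text
t: 7.4
tool_pos: [0.4737, -0.2079, 0.2337]
orientation: [-1.5, 0.549, -0.548]
force: [0.7, -0.4, 0.8]
opening: 0.0511
t 7.4 toolx yaw -40.17 y [-0.  0. -1.] tip jig x -103.2 lat -6.4 tipz 47.7 F jig [0.8, 0.1] 0.8 open 51.1
q [-0.513  0.063  1.886 -0.     1.193  0.188]
```

View pics/i_wrist.png

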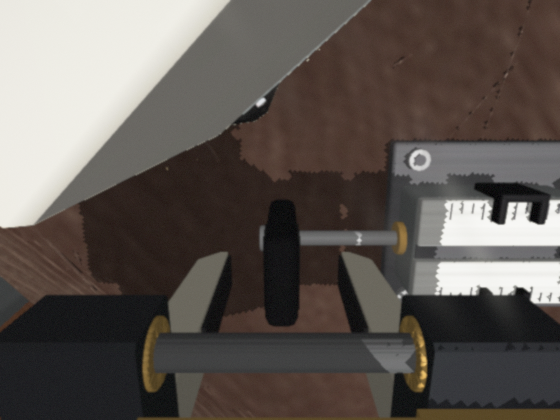

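View pics/i_s.png

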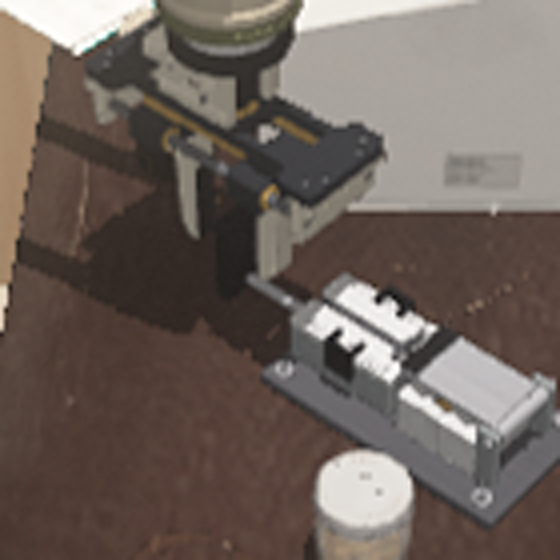

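Grip (u≈282) is centred between the fingers (u≈232…338); the pointer and the clip are both visible in the side view. Closing on it now.

```bash
python3 -m inch '[{"x":0,"y":0,"z":0,"twist":0},{"x":0,"y":0,"z":0,"twist":0},{"x":0,"y":0,"z":0,"twist":0},{"x":0,"y":0,"z":0,"twist":0},{"x":0,"y":0,"z":0,"twist":0},{"x":0,"y":0,"z":0,"twist":0},{"x":0,"y":0,"z":0,"twist":0},{"x":0,"y":0,"z":0,"twist":0}]' -1 35; python3 st.py
```

```text
t: 8.3
tool_pos: [0.4731, -0.2074, 0.2337]
orientation: [-1.5, 0.55, -0.546]
force: [-5.5, 4.4, 6.1]
opening: 0.0144
t 8.3 toolx yaw -40.15 y [-0.002  0.001 -1.   ] tip jig x -104.5 lat -6.4 tipz 47.7 F jig [-7.1, -0.2] 6.1 open 14.4
q [-0.512  0.062  1.887  0.     1.195  0.188]
```

```bash
python3 -m inch '[{"x":-4,"y":0,"z":0,"twist":0},{"x":-5,"y":0,"z":0,"twist":0},{"x":-5,"y":0,"z":0,"twist":0},{"x":-4,"y":0,"z":0,"twist":0},{"x":-2,"y":0,"z":0,"twist":0},{"x":0,"y":0,"z":0,"twist":0},{"x":0,"y":0,"z":0,"twist":0}]'; python3 st.py;python3 - <<'E'
from plant import robot, imaging
import cv2,numpy as np
for n in ["wrist","side","top"]:
    c=imaging.read_camera(n);cv2.imwrite(f"pics/j_{n}.png",c["color"][:,:,::-1]);np.savez(f"j_{n}.npz",**c)
im=cv2.imread("pics/j_side.png")[200:275,230:330];cv2.imwrite("pics/j_s.png",cv2.resize(im,None,fx=8,fy=8,interpolation=2))
im=cv2.imread("pics/j_top.png")[140:250,270:400];cv2.imwrite("pics/j_t.png",cv2.resize(im,None,fx=5.4,fy=5.4,interpolation=2))
E
```

```text
t: 9.0
tool_pos: [0.4583, -0.1949, 0.2337]
orientation: [-1.5, 0.548, -0.549]
force: [3.8, -3.7, -5.2]
opening: 0.0137
t 9.0 toolx yaw -40.17 y [ 0. -0. -1.] tip jig x -123.3 lat -6.4 tipz 47.7 F jig [5.3, -0.4] -5.2 open 13.7
q [-0.505  0.011  1.939 -0.     1.191  0.196]
```

View pics/j_s.png

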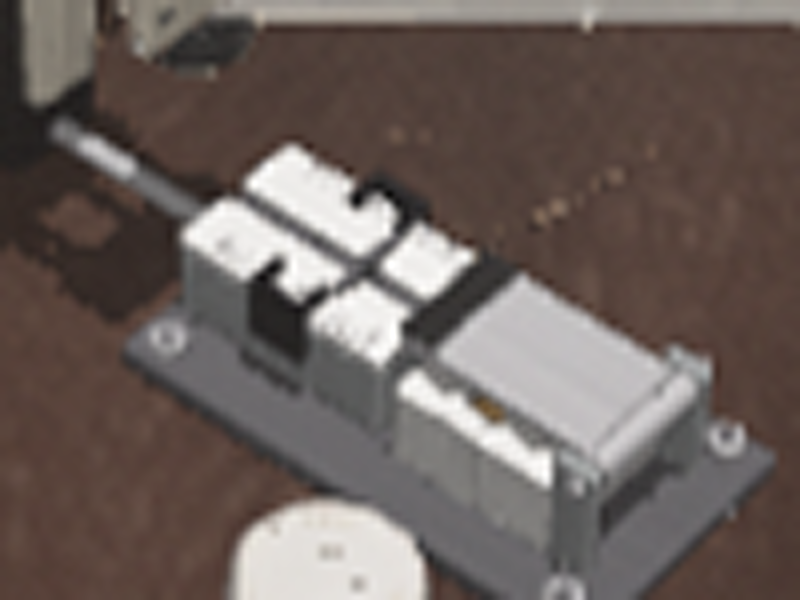

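View pics/j_t.png

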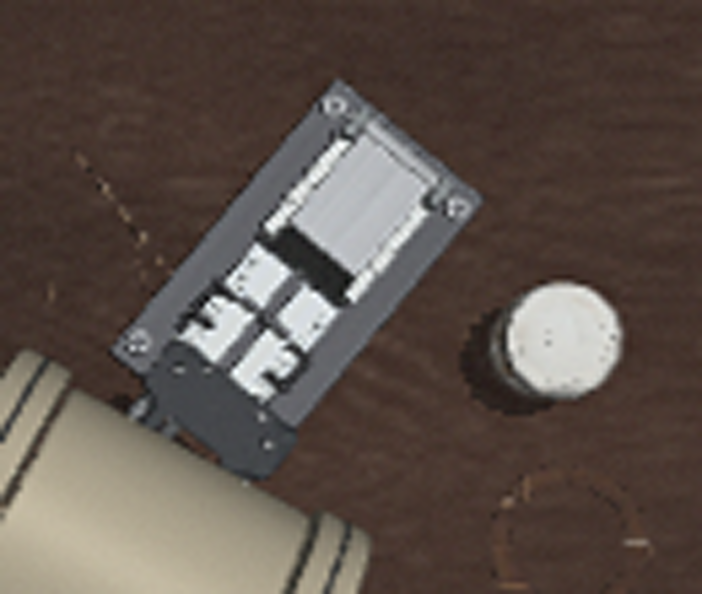

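View pics/j_wrist.png

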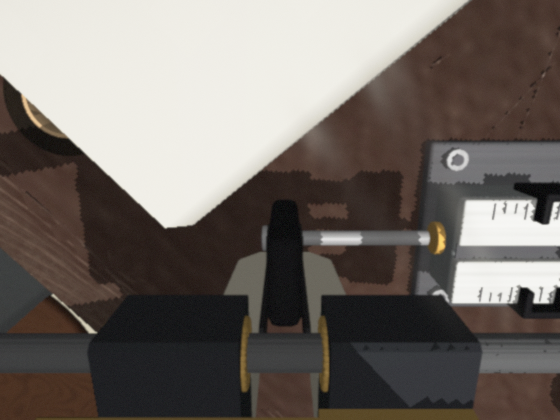

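```bash
python3 - <<'E'
from w import *
c=np.load("j_top.npz"); cs=np.load("j_side.npz")
for l,p in [("ptr",(266,322)),("Lnear",(207,322)),("Lfar",(228,288)),("Rnear",(277,385)),("Rfar",(299,352))]: print("top",l,jig(P(c,*p,.052)))
S=lambda p,z:ray(cs,230+p[0]/8-.4,200+p[1]/8-.4,z)
for l,p in [("ptr",(369,268)),("Un",(358,192)),("Uf",(410,215)),("Ln",(272,265)),("Lf",(318,298))]: print("side",l,jig(S(p,.052)))
im=c["color"][180:220,300:340,::-1];cv2.imwrite("pics/j_t2.png",cv2.resize(im,None,fx=14,fy=14,interpolation=2))
im=cs["color"][210:250,255:295,::-1];cv2.imwrite("pics/j_s2.png",cv2.resize(im,None,fx=14,fy=14,interpolation=2))
E
```

```text
top ptr [14.6 -0.9 52. ]
top Lnear [-4.1 21.5 52. ]
top Lfar [15.5 24.2 52. ]
top Rnear [ -5.9 -25.   52. ]
top Rfar [ 13.6 -22.9  52. ]
side ptr [20.1 -5.4 52. ]
side Un [-3.6 17.7 52. ]
side Uf [15.2 20.6 52. ]
side Ln [ -3.3 -24.2  52. ]
side Lf [ 16.5 -25.5  52. ]
```

View pics/j_t2.png

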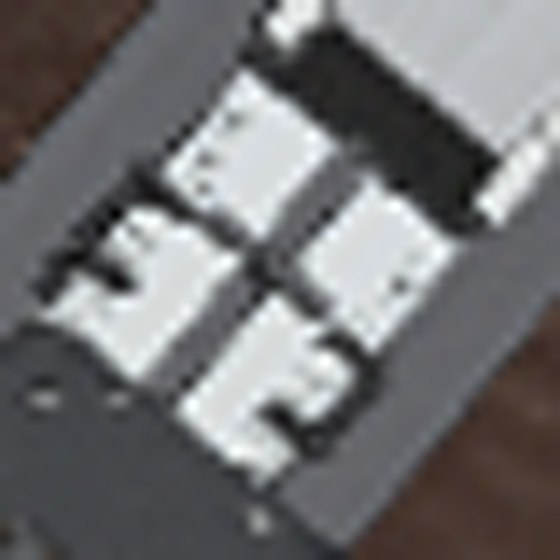

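View pics/j_s2.png

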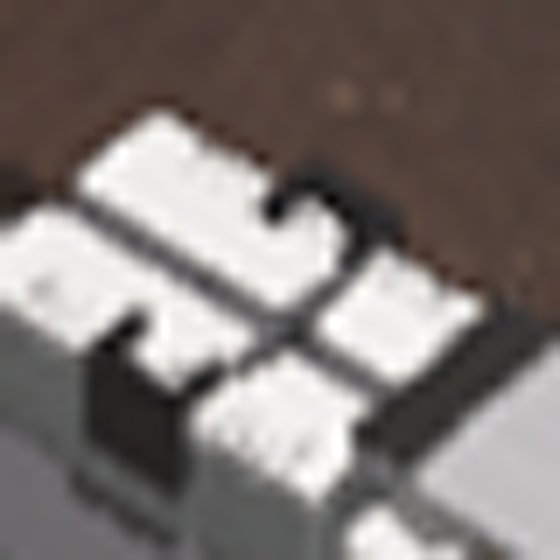

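```bash
python3 -m inch '[{"x":-3,"y":0,"z":0,"twist":0},{"x":-4,"y":0,"z":0,"twist":0},{"x":-3,"y":0,"z":0,"twist":0},{"x":0,"y":0,"z":0,"twist":0},{"x":0,"y":0,"z":0,"twist":0}]'; python3 st.py;python3 - <<'E'
from plant import robot, imaging
import cv2,numpy as np
for n in ["side","top"]:
    c=imaging.read_camera(n);cv2.imwrite(f"pics/k_{n}.png",c["color"][:,:,::-1]);np.savez(f"k_{n}.npz",**c)
im=cv2.imread("pics/k_top.png")[180:220,300:340];cv2.imwrite("pics/k_t2.png",cv2.resize(im,None,fx=14,fy=14,interpolation=2))
im=cv2.imread("pics/k_side.png")[210:250,255:295];cv2.imwrite("pics/k_s2.png",cv2.resize(im,None,fx=14,fy=14,interpolation=2))
E
```

```text
t: 9.65
tool_pos: [0.4508, -0.1886, 0.2337]
orientation: [-1.501, 0.548, -0.549]
force: [4.6, -4.5, -5.2]
opening: 0.0137
t 9.65 toolx yaw -40.17 y [ 0. -0. -1.] tip jig x -133.1 lat -6.4 tipz 47.7 F jig [6.4, -0.5] -5.2 open 13.7
q [-0.501 -0.015  1.965 -0.     1.191  0.2  ]
```

View pics/k_t2.png

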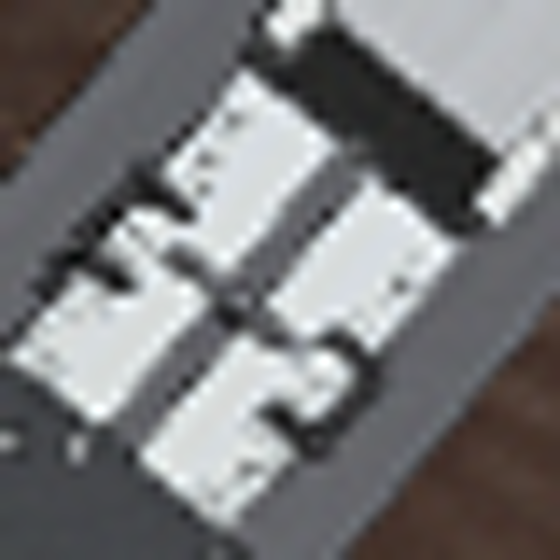

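View pics/k_s2.png

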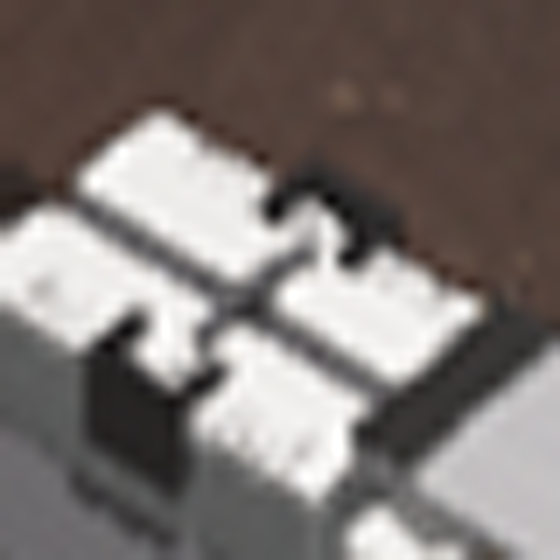

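```bash
python3 -m inch '[{"x":-1.5,"y":0,"z":0,"twist":0},{"x":-1.5,"y":0,"z":0,"twist":0},{"x":0,"y":0,"z":0,"twist":0},{"x":0,"y":0,"z":0,"twist":0},{"x":0,"y":0,"z":0,"twist":0},{"x":0,"y":0,"z":0,"twist":0},{"x":0,"y":0,"z":0,"twist":0},{"x":0,"y":0,"z":0,"twist":0},{"x":0,"y":0,"z":0,"twist":0},{"x":0,"y":0,"z":0,"twist":0},{"x":0,"y":0,"z":0,"twist":0},{"x":0,"y":0,"z":0,"twist":0}]'; python3 st.py;python3 - <<'E'
from plant import robot, imaging
import cv2,numpy as np
for n in ["side","top"]:
    c=imaging.read_camera(n);cv2.imwrite(f"pics/l_{n}.png",c["color"][:,:,::-1]);np.savez(f"l_{n}.npz",**c)
im=cv2.imread("pics/l_top.png")[180:220,300:340];cv2.imwrite("pics/l_t2.png",cv2.resize(im,None,fx=14,fy=14,interpolation=2))
im=cv2.imread("pics/l_side.png")[210:250,255:295];cv2.imwrite("pics/l_s2.png",cv2.resize(im,None,fx=14,fy=14,interpolation=2))
E
```

```text
t: 10.95
tool_pos: [0.4486, -0.1868, 0.2337]
orientation: [-1.501, 0.548, -0.549]
force: [5.0, -4.1, -7.0]
opening: 0.0138
t 10.95 toolx yaw -40.17 y [ 0. -0. -1.] tip jig x -135.9 lat -6.4 tipz 47.7 F jig [6.5, 0.1] -7.0 open 13.8
q [-0.5   -0.022  1.972 -0.     1.191  0.201]
```

View pics/l_t2.png

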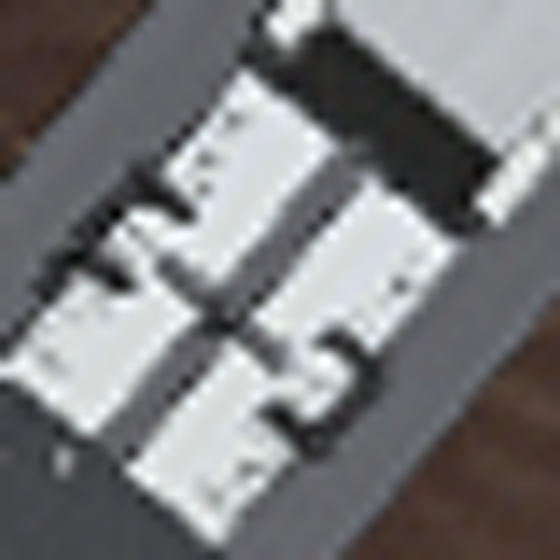

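View pics/l_s2.png

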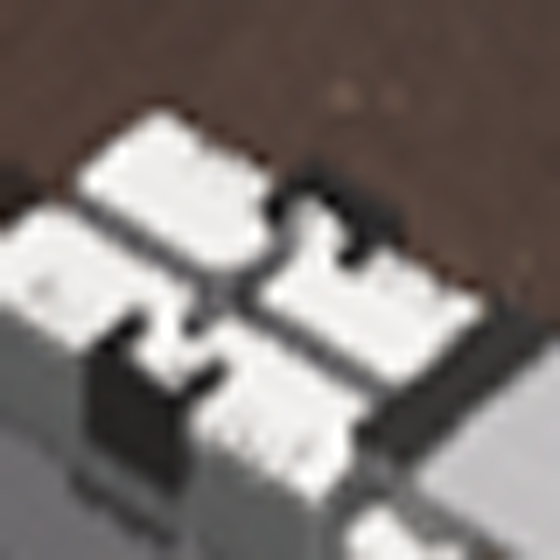

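View pics/l_side.png

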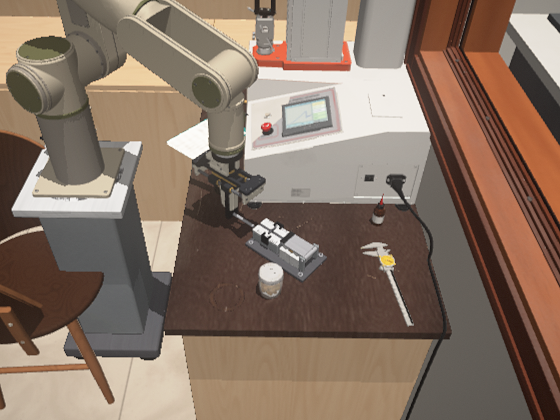

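```bash
python3 -m inch '[{"x":0,"y":0,"z":0,"twist":0},{"x":0,"y":0,"z":0,"twist":0},{"x":0,"y":0,"z":0,"twist":0},{"x":0,"y":0,"z":0,"twist":0}]'; python3 st.py; python3 -c "
from plant import robot
print(robot.close_job())"
```

```text
t: 11.45
tool_pos: [0.4486, -0.1867, 0.2337]
orientation: [-1.5, 0.548, -0.549]
force: [5.9, -4.3, -5.5]
opening: 0.0137
t 11.45 toolx yaw -40.17 y [ 0. -0. -1.] tip jig x -136.0 lat -6.4 tipz 47.7 F jig [7.3, 0.5] -5.5 open 13.7
q [-0.5   -0.022  1.972 -0.     1.191  0.201]
the job is handed in; nothing more can be done
None
```

I swung the clamp cover down, then pulled the slide out about 31.5 mm by its grip until the pointer stood in the window gap. I handed the job in at 11.5 s with the fingers still holding the slide; no verdict was reported.

- **Cover:** I pressed its tab down along the arc with closed fingers. The fingertips stopped at 58.8 mm, against a nominal 59 mm, with about 12 N. Pictures taken after I lifted off, and again at the end, show it lying level. The slide was still home before I took the grip.
- **Pointer:** The side and top pictures put it at about the middle of the gap, within roughly 1 mm by eye. Partway through the pull my estimates of the remaining distance disagreed (about 10 to 14 mm). I therefore finished in small steps, checking the pictures each time; the last estimates agreed at 2 to 3 mm.
- **Hold:** At hand-in the arm was at rest. The fingers stood 13.7 mm apart on the 14 mm block with the grip set to 35 N. The wrist felt about 7 N along the jig, which fits the spring.
- **Bystanders:** The jar stands where it was and I touched neither the tape roll nor the grease pot. I did not measure any of their positions again at the end.
- **Stud:** I did not measure it again after closing the cover; it is only partly visible under it.

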